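Stack the boards with a separator and hold them up on the cam lift

ROBOT

A 6-joint arm with a two-finger parallel gripper is mounted at the origin on the work surface. World frame = base frame: x ahead of the robot, y to its left, z up, the work surface at z = 0. Lengths are in m, angles in degrees, forces in N, time in s.
With the tool pointing down it reaches from about 0.35 to 0.875 m from the base axis. Payload 4.2 kg.
Tool frame: the origin (TCP) lies on the front face of the gripper's body, between the roots of the fingers; the fingertips stand finger_overhang ahead of it and the grasp point (between the pads) lies 51 mm ahead of it (finger_overhang is the distance from the TCP to the fingertips, in m); z points along the fingers, y is the line along which they close (so a half turn about z gives the same grasp; the last joint's range is limited). The gripper opens to 87 mm and grips with 3 to 60 N. Pads are 19 mm wide; open, the fingers measure 117 mm over their backs; the gripper's body (75 mm by 190 mm) begins 51 mm behind the grasp point.
Start: joints at [14.817, 22.042, 0.453, 0, -68.411, -14.817], TCP at [0.625, 0, 0.292] pointing down, gripper open.
Joint ranges: [-179.83, 179.83], [-69.29, 118.12], [-61.27, 80.66], [-181.25, 117.63], [-171.15, -9.14], [-177.46, 177.46]. Speed limits (degrees/s): [159.86, 159.86, 180, 180, 180, 180].

INTERFACE

Orientations are given as a 3x3 rotation matrix whose columns are the frame's x, y, z axes.
In Python, from station import sense, capture, camera_model, finish_job, finger_overhang gives the robot as it stands. The module is installed in compiled form; this text tells all that it offers.
- The arm moves only by the tool jog_arm, never from a script. Its argument "rows" is a list that holds one entry, the list of rows, each a list of 4 numbers: the shift along the tool's x, y, z in m, then the turn about the tool's z in rad. A call has 1 to 20 rows; each row shifts and turns the commanded pose from where the row before left it, along the tool's axes as they then stand; what a row does not reach is not made up. A row lasts 1/8 s, in which the tool goes at most 62.5 mm and 10.7 degrees, less where a joint would pass 70% of its speed; a pose out of reach is approached as far as the arm can. A call is refused whole if a number of a shift passes 0.0625 or a number of a turn 0.188, either way. A call with a gripper value outside its range is refused whole. "claw" is the opening, from 0 (shut) to 1 (fully open), set as the call begins (left out, the last holds). The fingers move at their own pace and stop on an object; the grip force is fixed at half the most. Time passes only in rows, so rows that do not move let the fingers close. It gives the time, the measured TCP pose, the force, the opening and the grip force at its end, in the units of the state.
- sense(): the state, without advancing time (a new reading comes with each control period).
- capture(name): name is "scene" or "side" or "wrist"; returns the picture (420x560x3 uint8, red, green, blue); there is no depth.
- camera_model(name): a dict with "fovy" (degrees; the focal length in pixels is half the picture's height over the tangent of half this angle, whatever the lens; pixels are square), "cx", "cy" (the principal point, pixels), "eye" and "rotation" of the camera in the world. Camera axes: x right, y down, z forward; pixel columns grow to the right and rows downward; lengths in m; the calibration is good to about 2 mm. The wrist camera is an equidistant fisheye: a pixel r from the principal point sees the ray r / f radians off the axis. A picture is of the moment at which its call begins: read the wrist's pose just before it. camera_model takes no time and is no camera call; for the wrist camera it gives the pose at the moment of the call.
- finish_job(): hands the job in; it is judged then, once.
The state is a dict: "time_s": time; "joints": joint angles; "joint_velocities": joint speeds; "effort": joint torques, N m; "tcp_pos": TCP position; "ee_rot": TCP orientation; "wrist_force": force on the tool from outside, world axes, zero at the start; "moment": the same for the moment, N m; "gripper_width": opening from 0.0 (shut) to 1.0 (fully open); "gripper_force": force on a finger pad.
Only numpy, scipy, OpenCV 4.12 (cv2) and the standard library are available. Lean on these libraries where they do the work, as an engineer would, in place of code of your own. Each camera call takes 0.05 s, during which the arm holds its last target. There are 200 camera calls.

TASK

Lay the blue separator sheet squarely on the board that already lies in the cam-lift stand, then stack the other board squarely on the sheet. Then swing the stand's crank by its red grip until the cam is at its highest lift (crank straight up) and finish while still holding the grip there: the crank springs back if let go. Leave the bench's other things where they are.

Things in the scene. Friction and masses are not known exactly. Their poses are not given: they have to be found in the camera images.
- stand: Plywood cam-lift stand fixed to the bench; origin: centre of its underside. Base 120 (x) x 226 (y) x 10 mm; two cheeks, 80 mm in x, 14 mm thick, 143 mm tall, at y = +-98 mm (182 mm free between them; open to front and back). Between them a platen carries the lower board, long side along y. Cam shaft along y through x = 0, 45 mm up; crank outside the -y cheek, in the plane y = -111 mm.
- cam_lever (a joint): Crank angle, rad: 0 at the start (crank points to the stand's -x, 0.17 rad above level), growing as it swings up and over towards +x; 1.40 = crank straight up = highest lift; beyond that the platen goes down again; stop at 2.2. Grip axis 100 mm from the shaft axis. A spring drives it back to 0, about 3 to 6 N at the grip.
- platen (a joint): Lift of the platen, m: 0 down, 0.015 at the highest lift; driven by the crank only. Aluminium plate 72 (x) x 164 (y) mm, its top 81 mm above the bench when down, with lips 8 mm high along its x edges (each 30 mm long, at y = +-55 mm) that keep the lower board in place.
- grip_mid (a point): Middle of the crank's red grip: a round bar, 16 mm in diameter, 75 mm long, parallel to the stand's y, fixed to the crank (it must be able to turn between the fingers as the crank swings). In the stand's frame y = -155.5 mm and, at crank angle q, x = -100 cos(0.171+q) mm, height = 45 + 100 sin(0.171+q) mm (62 mm at the start).
- lower_board_mid (a point): Centre of the brown board that already lies on the platen, 60 (x) x 160 (y) x 24 (z) mm, loose, its top 105 mm above the bench at the start.
- separator_mid (a point): Centre of the blue, stiff plastic separator sheet, 60 (x) x 160 (y) x 6 (z) mm. It lies on a low fixed rest: two dark battens, 15 mm tall, 70 mm long in x, under it at y = +-55 mm, joined by a spine 16 mm wide, 6 mm tall along the centre line; the long edges are free between the battens.
- upper_board_mid (a point): Centre of the brown board to be stacked on top, 60 (x) x 160 (y) x 24 (z) mm, on a rest like the sheet's (underside 15 mm above the bench). Sheet and board may lie on either side of the stand.
- water_bottle: Bystander, leave alone: clear water bottle, blue cap, 64 mm across, 200 mm tall. Origin at its underside.
- cup: Bystander, leave alone: white plastic cup, 72 mm across, 90 mm tall. Origin at its underside.
- pine_block: Bystander, leave alone: pale pine block, 45 x 120 x 100 mm tall. Origin at its underside.
- glue_jar: Bystander, leave alone: white glue jar with a yellow lid, 60 mm across, 75 mm tall. Origin at its underside.
- mallet: Bystander, leave alone: mallet lying flat, 260 mm long.
Things that resemble listed ones, but are neither listed nor needed, are in the scene too. What is shaped like the part that bears upper_board_mid but black is not meant.

How it is judged (in metres and radians):
On the way, in this order (a step that is already met when the one before it is completed fails the run):
1. the separator lies squarely on the lower board, let go (x of separator_mid in the frame of lower_board_mid between -0.012 and 0.012 m and y of separator_mid in the frame of lower_board_mid between -0.014 and 0.014 m and z of separator_mid in the frame of lower_board_mid between 0.012 and 0.018 m and angle between the y axis of separator_mid and the y axis of lower_board_mid, either way round below 0.12 rad and angle between separator_mid's own z axis and vertical below 0.06 rad and contact force between each of the arm, the fingers and separator below 0.2 N and contact force between separator and lower_board above 0.05 N), for 0.2 s.
2. the upper board lies squarely on the separator, let go, the platen still down (x of separator_mid in the frame of lower_board_mid between -0.012 and 0.012 m and y of separator_mid in the frame of lower_board_mid between -0.014 and 0.014 m and z of separator_mid in the frame of lower_board_mid between 0.012 and 0.018 m and angle between the y axis of each of separator_mid, upper_board_mid and the y axis of lower_board_mid, either way round below 0.12 rad and angle between each of separator_mid, upper_board_mid's own z axis and vertical below 0.06 rad and x of upper_board_mid in the frame of separator_mid between -0.015 and 0.015 m and y of upper_board_mid in the frame of separator_mid between -0.014 and 0.014 m and z of upper_board_mid in the frame of separator_mid between 0.012 and 0.018 m and x of upper_board_mid in the frame of lower_board_mid between -0.012 and 0.012 m and contact force between each of the arm, the fingers and upper_board below 0.2 N and contact force between upper_board and separator above 0.05 N and value of joint platen below 0.004 m), for 0.2 s.
At the end, for the whole second after the job is handed in: Fingers hold the crank (over 1 N), still, within 0.15 rad of upright, platen at least 14.3 mm up; separator on lower board, upper board on it, flat, within 12 mm across, 14 mm along and 0.12 rad of square; lower board in place; arm off layers and platen (x of lower_board_mid in the frame of stand between -0.008 and 0.008 m and y of lower_board_mid in the frame of stand between -0.011 and 0.011 m and x of separator_mid in the frame of lower_board_mid between -0.012 and 0.012 m and y of separator_mid in the frame of lower_board_mid between -0.014 and 0.014 m and z of separator_mid in the frame of lower_board_mid between 0.012 and 0.018 m and angle between the y axis of each of separator_mid, upper_board_mid and the y axis of lower_board_mid, either way round below 0.12 rad and angle between each of separator_mid, upper_board_mid's own z axis and vertical below 0.06 rad and x of upper_board_mid in the frame of separator_mid between -0.015 and 0.015 m and y of upper_board_mid in the frame of separator_mid between -0.014 and 0.014 m and z of upper_board_mid in the frame of separator_mid between 0.012 and 0.018 m and x of upper_board_mid in the frame of lower_board_mid between -0.012 and 0.012 m and contact force between each of the arm, the fingers and separator below 0.2 N and contact force between each of the arm, the fingers and upper_board below 0.2 N and contact force between each of the arm, the fingers and lower_board below 0.2 N and contact force between each of the arm, the fingers and platen below 0.2 N and value of joint cam_lever between 1.25 and 1.55 rad and value of joint platen above 0.0143 m and velocity of joint cam_lever between -0.1 and 0.1 rad/s and contact force between the fingers and cam_lever above 1 N and linear speed of upper_board below 0.02 m/s); the arm keeps its last pose, push and grip.
It fails at once if a bystander is moved more than 40 mm or knocked over (distance of any of water_bottle, cup, pine_block, glue_jar, mallet from where it was at the start of the episode above 0.04 m or angle between any of water_bottle, cup, pine_block, glue_jar's own z axis and vertical above 0.5 rad).
It also fails if it takes over 72 s, if anything falls off the work surface, if the arm or the gripper's body presses on something with over 40 N, if the wrist force passes 120 N, or if a joint passes its speed limit or range.

## Working session

There is one attempt and no reset: what is moved stays moved. The work goes in short steps, Python scripts to look and compute and a tool call to move; the robot and the scene stay as the last step left them, time stands still between calls to the robot, and variables do not carry over. Pictures are saved under pics/ and viewed, at most 10 in all, crops included, and the job is handed in when it is done.

Besides the shell and the picture viewer there is one more tool, called by a JSON object that holds its "name" and its "arguments", one argument or row to a line. jog_arm: Moves the arm, as the interface text tells. Its arguments: {"type":"object","properties":{"rows":{"type":"array"},"claw":{"type":"number"}},"required":["rows"]}

```bash
mkdir -p pics
python3 - <<'E'
from station import *
import cv2,numpy as np
for n in ["scene","side"]:
    cv2.imwrite(f"pics/{n}0.png",cv2.cvtColor(capture(n),cv2.COLOR_RGB2BGR))
    m=camera_model(n);print(n,m)
print(camera_model("wrist"));print(finger_overhang,sense())
E
```

```text
scene {'fovy': 55.01067688886409, 'cx': 277.607688635509, 'cy': 212.18491993849747, 'eye': array([ 1.12285289, -0.39022073,  0.94824373]), 'rotation': array([[ 0.53796945,  0.67498239, -0.50496302],
       [ 0.84290541, -0.43781786,  0.31277146],
       [-0.0099666 , -0.59389755, -0.80447894]])}
side {'fovy': 51.28522938446893, 'cx': 287.8666307660393, 'cy': 210.36632152780948, 'eye': array([ 0.10894193, -0.90893264,  1.00246232]), 'rotation': array([[ 0.87999519, -0.32629921,  0.3451627 ],
       [-0.47495887, -0.59723791,  0.64631335],
       [-0.00474728, -0.73269073, -0.68054519]])}
{'fovy': 65.70646984690485, 'cx': 285.0615166663125, 'cy': 207.00478354282347, 'eye': array([ 0.62454183, -0.07118919,  0.38353628]), 'rotation': array([[-9.99997539e-01,  9.48796298e-04, -2.00529230e-03],
       [ 3.95779903e-04,  9.65726247e-01,  2.59562438e-01],
       [ 2.18283529e-03,  2.59561006e-01, -9.65724246e-01]])}
0.0697 {'time_s': 0.1, 'joints': array([ 1.48165057e+01,  2.20885021e+01,  3.88194364e-01, -2.66207337e-02,
       -6.84105241e+01, -1.48150727e+01]), 'joint_velocities': array([ 0.01122197, -0.01571591, -0.00289481,  0.06159592, -0.05108515,
       -0.09408788]), 'effort': array([ 1.65357815e-04, -3.91689312e+01,  1.87934643e+01,  4.23187181e+00,
        1.34990664e-02, -6.93199490e-05]), 'tcp_pos': array([6.24606454e-01, 3.03410934e-05, 2.91246856e-01]), 'ee_rot': array([[-1.46289233e-04, -9.99998028e-01, -1.98050435e-03],
       [-9.99999986e-01,  1.46442018e-04, -7.69996478e-05],
       [ 7.72895250e-05,  1.98049306e-03, -9.99998036e-01]]), 'wrist_force': array([-0.86984313,  0.08443091, -0.1470444 ]), 'moment': array([ 0.00284358, -0.03572671,  0.012747  ]), 'gripper_force': 0.0, 'gripper_width': 1.001044704118899}
```

View pics/scene0.png

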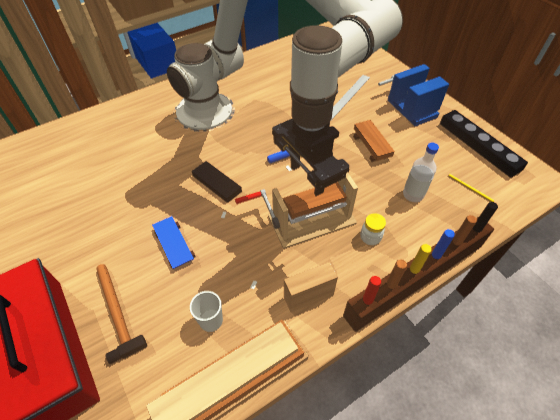

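View pics/side0.png

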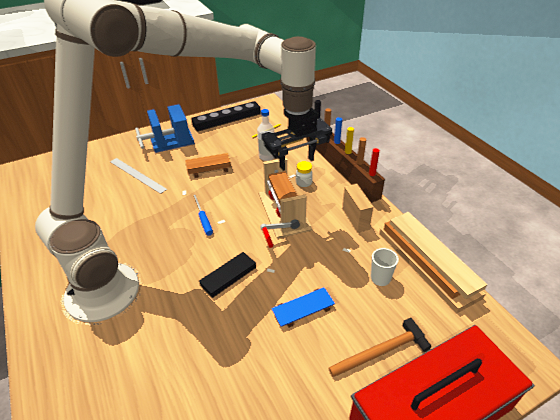

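Scene: blue sheet (173,243), brown upper board (374,140), black decoy (216,181), stand (315,205) with red grip (250,197), and other blue things (vise, screwdriver). Side: sheet (304,306), brown board (209,163), grip (267,235).

```bash
cat > h.py <<'E'
from station import *
import cv2,numpy as np
def cast(n,m,uv,z):
    uv=np.atleast_2d(np.array(uv,float)); f=210/np.tan(np.radians(m["fovy"]/2))
    d=(uv-[m["cx"],m["cy"]])/f
    if n=="wrist":
        r=np.linalg.norm(d,axis=1)[:,None]; d=np.c_[np.sin(r)*d/np.maximum(r,1e-9),np.cos(r)]
    else: d=np.c_[d,np.ones(len(d))]
    w=d@np.array(m["rotation"]).T; e=np.array(m["eye"])
    return (e+w*((z-e[2])/w[:,2])[:,None])[:,:2]
def snap(n,save=None):
    m=camera_model(n); im=capture(n)
    if save: cv2.imwrite(f"pics/{save}.png",cv2.cvtColor(im,cv2.COLOR_RGB2BGR))
    return m,im
def blobs(n,m,im,lo,hi,z,amin=80,near=None):
    """HSV blobs cast on plane z: centre px, world rect centre, size, long-axis angle(deg from +y, ccw)"""
    k=cv2.inRange(cv2.cvtColor(im,cv2.COLOR_RGB2HSV),np.array(lo),np.array(hi))
    k=cv2.morphologyEx(k,cv2.MORPH_OPEN,np.ones((3,3)))
    for c in cv2.findContours(k,cv2.RETR_EXTERNAL,cv2.CHAIN_APPROX_NONE)[0]:
        if cv2.contourArea(c)<amin: continue
        c=c[:,0,:]; p=cast(n,m,c,z)
        (x,y),(w,h),a=cv2.minAreaRect((p*1000).astype(np.float32))
        if w>h: w,h,a=h,w,a+90
        a=(a+90)%180-90
        print(n,"px",c.mean(0).round(),"mm",round(x,1),round(y,1),"size",round(w),round(h),"ang",round(a,1))
E
python3 - <<'E'
from h import *
for n in ["scene","side","wrist"]:
    m,im=snap(n,"w0" if n=="wrist" else None)
    print("blue");blobs(n,m,im,(105,150,150),(120,255,255),.021,200)
    print("red");blobs(n,m,im,(0,200,110),(4,255,255),.062,40)
    print("brown");blobs(n,m,im,(6,150,100),(14,255,255),.039,150)
    print("black");blobs(n,m,im,(0,0,0),(179,120,45),.039,400)
    hsv=cv2.cvtColor(im,cv2.COLOR_RGB2HSV)
    for u,v in {"scene":[(374,138),(310,203),(173,243),(244,198)],"side":[(209,161),(283,184),(304,304),(267,237)],"wrist":[]}[n]: print(hsv[v,u])
E
```

```text
blue
scene px [172. 242.] mm 465.9 -323.8 size 59 158 ang 87.4
scene px [429.  85.] mm 354.2 753.7 size 51 140 ang -6.2
red
scene px [375. 281.] mm 868.2 41.6 size 24 25 ang -32.8
scene px [ 71. 335.] mm 585.8 -617.6 size 23 352 ang 89.8
scene px [ 26. 345.] mm 537.2 -710.2 size 149 365 ang 89.7
scene px [248. 197.] mm 476.7 -85.4 size 15 69 ang -10.8
brown
scene px [251. 386.] mm 908.1 -327.9 size 20 263 ang 0.9
scene px [113. 304.] mm 557.5 -516.7 size 26 228 ang 86.6
scene px [314. 198.] mm 563.8 82.7 size 66 172 ang -10.6
scene px [374. 138.] mm 465.8 387.1 size 61 161 ang 77.3
black
scene px [  8. 334.] mm 502.3 -743.2 size 27 210 ang 89.3
scene px [484. 145.] mm 666.4 660.5 size 92 305 ang 89.8
[ 13 177 199]
[ 13 173 215]
[110 186 238]
[  3 204 151]
blue
side px [302. 306.] mm 463.9 -324.7 size 60 159 ang 87.1
red
side px [356. 415.] mm 414.8 -636.8 size 25 25 ang 61.5
side px [441. 386.] mm 612.6 -684.5 size 170 364 ang 89.8
side px [267. 237.] mm 477.7 -88.1 size 12 79 ang -11.2
side px [374. 162.] mm 977.6 63.5 size 23 162 ang -41.6
brown
side px [371. 353.] mm 537.4 -531.0 
[... 1001 characters left out ...]
77 ang 88.8
wrist px [ 53. 210.] mm 932.3 27.1 size 23 58 ang 10.8
wrist px [312. 215.] mm 592.4 35.8 size 73 122 ang -11.0
wrist px [ 49. 170.] mm 930.1 -28.2 size 16 58 ang -7.2
wrist px [90. 20.] mm 872.4 -215.6 size 39 110 ang -89.8
black
wrist px [501. 391.] mm 213.8 388.2 size 83 185 ang -0.2
wrist px [206. 391.] mm 884.1 360.7 size 245 836 ang -78.4
wrist px [427. 304.] mm 432.5 153.4 size 39 92 ang -90.0
wrist px [148. 317.] mm 818.6 168.2 size 79 105 ang 82.4
wrist px [190. 254.] mm 742.3 75.9 size 34 49 ang -89.9
wrist px [381. 254.] mm 505.3 75.4 size 35 51 ang 87.8
wrist px [535. 283.] mm 233.1 144.5 size 130 196 ang 11.5
wrist px [ 36. 254.] mm 1006.9 109.2 size 62 185 ang -72.2
```

View pics/w0.png

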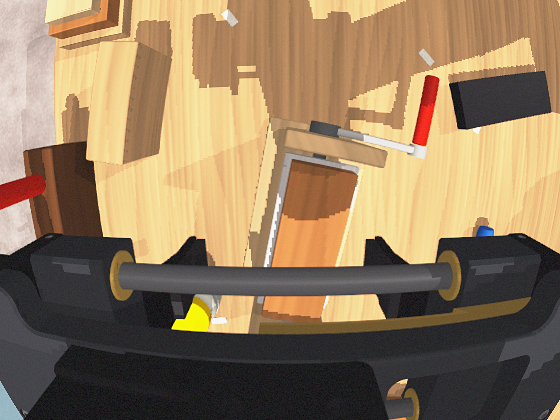

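Wrist view: stand with lower board (310,230), grip (425,110), crank to −x, stand yaw ≈ −11°. Candidates for the upper board are brown at scene (374,140) and black at (216,181). The brown one on a rest fits, the black one is the excluded decoy. For the sheet, only the blue slab at (173,243) measures 60×160; the blue vise doesn't fit.

```bash
cat >> h.py <<'E'
def plan(x,y,z,yaw):
    """turn (rad about tool z) first, then shift in the turned tool frame, m"""
    s=sense(); R=s["ee_rot"]; cur=np.degrees(np.arctan2(R[1,1],R[0,1]))
    t=-((yaw-cur+180)%360-180)
    a=np.radians(yaw); Y=np.array([np.cos(a),np.sin(a)]); X=np.array([-Y[1],Y[0]])
    d=np.array([x,y,z])-s["tcp_pos"]
    print("t",round(s["time_s"],1),"pos",s["tcp_pos"].round(4),"yaw",round(cur,2),"turn",round(np.radians(t),4),"shift",round(d[:2]@X,4),round(d[:2]@Y,4),round(-d[2],4))
E
python3 - <<'E'
from h import *
a=cv2.imread("pics/scene0.png"); b=cv2.imread("pics/side0.png")
c=lambda i,u,v:cv2.resize(i[v-40:v+40,u-50:u+50],None,fx=4,fy=4)[:300]
cv2.imwrite("pics/crop.png",np.vstack([np.hstack([c(a,374,140),c(b,209,163)]),np.hstack([c(a,173,243),c(b,304,306)])]))
plan(.465,-.324,.21,87.3)
m=camera_model("scene");print("bottle",cast("scene",m,[(433,149)],.2),cast("scene",m,[(415,197)],0))
E
```

```text
t 0.2 pos [0.6248 0.     0.2917] yaw 180.0 turn 1.6179 shift 0.1444 -0.3312 0.0817
bottle [[0.7008232  0.34844794]] [[0.70383097 0.35387253]]
```

View pics/crop.png

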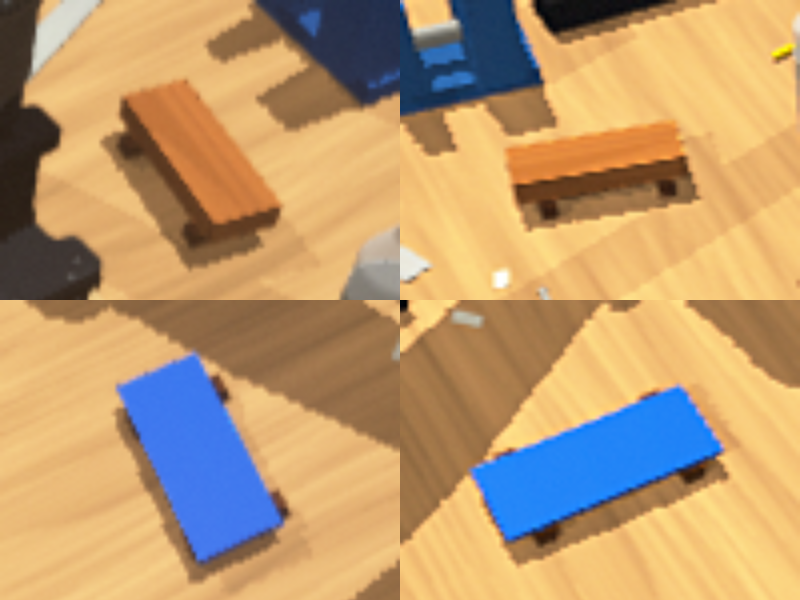

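Crop: the brown board and blue sheet both sit on two-batten rests, so both are confirmed as the ones meant.

{"name": "jog_arm", "arguments": {
  "rows": [
    [[0,0,0,0.18],[0,0,0,0.18],[0,0,0,0.18],[0,0,0,0.18],[0,0,0,0.18],[0,0,0,0.18],[0,0,0,0.18],[0,0,0,0.18],[0,0,0,0.178],[0.016,-0.0368,0.009,0],[0.016,-0.0368,0.009,0],[0.016,-0.0368,0.009,0],[0.016,-0.0368,0.009,0],[0.016,-0.0368,0.009,0],[0.016,-0.0368,0.009,0],[0.016,-0.0368,0.009,0],[0.016,-0.0368,0.009,0],[0.016,-0.0368,0.009,0],[0,0,0,0]]
  ],
  "claw": 1
}}

```text
time_s: 2.62
tcp_pos: [0.4638, -0.3256, 0.2102]
ee_rot: [[-0.999, 0.051, -0.002], [0.051, 0.999, 0.001], [0.002, 0.001, -1.0]]
wrist_force: [-0.4, -0.1, 0.1]
gripper_width: 0.997
gripper_force: 0.0
```

Run:
```python
from h import *
m,im=snap("wrist","w1")
blobs("wrist",m,im,(95,120,120),(125,255,255),.021,300)
n="scene";m,im=snap(n)
blobs(n,m,im,(6,150,140),(15,255,255),.105,400)
blobs(n,m,im,(6,150,140),(15,255,255),.039,400)
n="side";m,im=snap(n)
blobs(n,m,im,(6,150,140),(15,255,255),.105,400)
plan(.465,-.324,.082,87.3);print(sense()["joints"].round(1))
```

```text
wrist px [287. 189.] mm 456.3 -324.2 size 59 141 ang 87.5
scene px [250. 384.] mm 921.0 -332.0 size 16 245 ang 1.7
scene px [118. 319.] mm 644.0 -509.8 size 22 121 ang 86.2
scene px [313. 198.] mm 603.4 45.1 size 60 152 ang -11.0
scene px [374. 137.] mm 513.1 331.3 size 56 148 ang 77.6
scene px [250. 384.] mm 905.1 -327.5 size 18 264 ang 1.7
scene px [118. 319.] mm 606.5 -519.2 size 24 130 ang 86.2
scene px [313. 198.] mm 562.8 79.1 size 65 164 ang -11.0
scene px [374. 137.] mm 465.3 387.8 size 60 160 ang 77.6
t 2.8 pos [ 0.4658 -0.3238  0.2114] yaw 87.31 turn 0.0001 shift 0.0008 -0.0003 0.1294
[-18.4  20.6 -14.4   0.  -55.1 -74.3]
```

{"name": "jog_arm", "arguments": {
  "rows": [
    [[0,0,0.03,0],[0,0,0.03,0],[0,0,0.03,0],[0,0,0.03,0],[0,0,0.009,0],[0,0,0,0],[0,0,0,0]]
  ]
}}

```text
time_s: 3.65
tcp_pos: [0.4665, -0.3241, 0.0836]
ee_rot: [[-0.999, 0.046, 0.002], [0.046, 0.999, -0.001], [-0.002, -0.001, -1.0]]
wrist_force: [-0.0, 0.4, -0.1]
gripper_width: 1.001
gripper_force: 0.0
```

{"name": "jog_arm", "arguments": {
  "rows": [
    [[0,0,0,0],[0,0,0,0],[0,0,0,0],[0,0,0,0],[0,0,0,0],[0,0,0,0],[0,0,0,0],[0,0,0,0]]
  ],
  "claw": 0
}}

```text
time_s: 4.65
tcp_pos: [0.4656, -0.3241, 0.0824]
ee_rot: [[-0.999, 0.047, 0.0], [0.047, 0.999, -0.0], [-0.0, -0.0, -1.0]]
wrist_force: [-0.8, 0.2, 3.5]
gripper_width: 0.685
gripper_force: 30.0
```

{"name": "jog_arm", "arguments": {
  "rows": [
    [[0,0,-0.01,0],[0,0,-0.03,0],[0,0,-0.04,0],[0,0,-0.04,0],[0,0,-0.04,0],[0,0,0,-0.158],[0,0,0,-0.158],[0,0,0,-0.158],[0,0,0,-0.158],[0,0,0,-0.158],[0,0,0,-0.158],[0,0,0,-0.158],[0,0,0,-0.158],[0,0,0,-0.158],[0,0,0,0]]
  ]
}}

```text
time_s: 6.52
tcp_pos: [0.4654, -0.3239, 0.2423]
ee_rot: [[-0.197, -0.98, -0.0], [-0.98, 0.197, 0.0], [-0.0, 0.0, -1.0]]
wrist_force: [0.5, -0.6, -1.0]
gripper_width: 0.681
gripper_force: 30.0
```

Run:
```python
from h import *
plan(.6034,.0451,.25,169)
print(sense()["gripper_force"])
```

```text
t 6.5 pos [ 0.4654 -0.3239  0.2423] yaw 168.66 turn -0.006 shift -0.3885 -0.0651 -0.0077
29.99892085790634
```

{"name": "jog_arm", "arguments": {
  "rows": [
    [[-0.039,-0.0065,0,-0.006],[-0.039,-0.0065,0,0],[-0.039,-0.0065,0,0],[-0.039,-0.0065,0,0],[-0.039,-0.0065,0,0],[-0.039,-0.0065,0,0],[-0.039,-0.0065,0,0],[-0.039,-0.0065,0,0],[-0.039,-0.0065,0,0],[-0.0375,-0.0065,0,0],[0,0,0.02,0],[0,0,0.02,0],[0,0,0,0],[0,0,0,0]]
  ]
}}

```text
time_s: 8.28
tcp_pos: [0.6034, 0.0451, 0.2031]
ee_rot: [[-0.19, -0.982, 0.001], [-0.982, 0.19, -0.0], [-0.0, -0.001, -1.0]]
wrist_force: [-0.4, 0.3, -1.0]
gripper_width: 0.684
gripper_force: 30.0
```

Run:
```python
from h import *
m,im=snap("wrist","w2")
blobs("wrist",m,im,(95,120,100),(125,255,255),.145,300)
blobs("wrist",m,im,(6,150,100),(15,255,255),.105,300)
n="scene";m,im=snap(n)
blobs(n,m,im,(95,120,120),(125,255,255),.145,300)
plan(.6034,.0451,.176,169)
```

```text
wrist px [285. 308.] mm 608.3 71.4 size 17 58 ang 78.6
wrist px [522. 202.] mm 460.6 38.8 size 18 41 ang -6.1
wrist px [285. 184.] mm 595.8 6.2 size 58 81 ang -11.0
wrist px [17. 13.] mm 774.4 -168.0 size 28 40 ang 79.9
scene px [299. 193.] mm 597.5 1.8 size 57 72 ang -11.4
scene px [428.  85.] mm 457.0 600.6 size 49 125 ang -7.1
t 8.4 pos [0.6035 0.0451 0.2035] yaw 169.07 turn 0.0012 shift 0.0 0.0001 0.0275
```

View pics/w2.png

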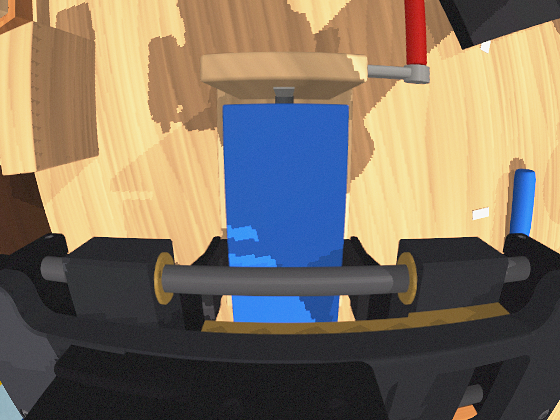

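Wrist view: the sheet (285,184) is square over the stand, its near end at row 104, clear of the cheek (row 80).

{"name": "jog_arm", "arguments": {
  "rows": [
    [[0,0,0.014,0],[0,0,0.0135,0],[0,0,0,0],[0,0,0,0],[0,0,0,0]]
  ]
}}

```text
time_s: 9.0
tcp_pos: [0.6029, 0.0451, 0.1749]
ee_rot: [[-0.189, -0.982, 0.0], [-0.982, 0.189, -0.0], [0.0, -0.0, -1.0]]
wrist_force: [-1.1, -0.7, 3.6]
gripper_width: 0.684
gripper_force: 33.3
```

{"name": "jog_arm", "arguments": {
  "rows": [
    [[0,0,0,0],[0,0,0,0],[0,0,0,0],[0,0,0,0],[0,0,0,0],[0,0,-0.02,0],[0,0,-0.03,0],[0,0,-0.03,0],[0,0,0,0],[0,0,0,0]]
  ],
  "claw": 1
}}

```text
time_s: 10.25
tcp_pos: [0.6024, 0.0451, 0.254]
ee_rot: [[-0.189, -0.982, -0.001], [-0.982, 0.189, 0.0], [0.0, 0.001, -1.0]]
wrist_force: [-0.0, -0.0, -1.0]
gripper_width: 1.002
gripper_force: 0.0
```

Run:
```python
from h import *
m,im=snap("wrist","w3")
blobs("wrist",m,im,(95,120,100),(125,255,255),.111,300)
print(cast("wrist",m,[(285,207)],.111))
plan(.4655,.3875,.25,257.5)
```

```text
wrist px [283. 301.] mm 617.8 117.2 size 10 59 ang 79.1
wrist px [495. 199.] mm 419.2 66.3 size 22 67 ang -5.3
wrist px [282. 187.] mm 600.3 25.6 size 59 121 ang -10.9
[[0.60059054 0.03727345]]
t 10.3 pos [0.6023 0.045  0.2535] yaw 169.09 turn -1.543 shift -0.2077 -0.3047 0.0035
```

View pics/w3.png

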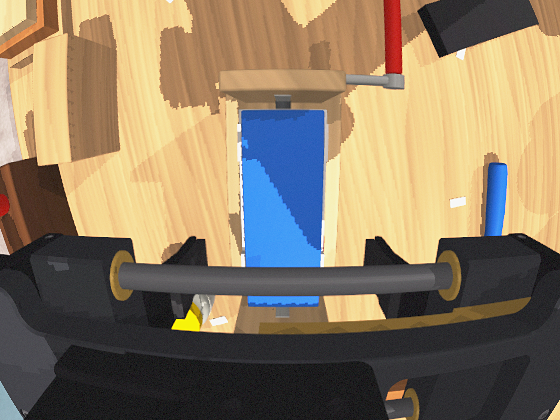

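Wrist view: the sheet spans rows 110–305, flat on the board. Its computed centre is (604,44) mm against the board's (603,45), so it is well placed.

{"name": "jog_arm", "arguments": {
  "rows": [
    [[0,0,0,-0.1715],[0,0,0,-0.1715],[0,0,0,-0.1715],[0,0,0,-0.1715],[0,0,0,-0.1715],[0,0,0,-0.1715],[0,0,0,-0.1715],[0,0,0,-0.1715],[0,0,0,-0.1715],[-0.0231,-0.0339,0,0],[-0.0231,-0.0339,0,0],[-0.0231,-0.0339,0,0],[-0.0231,-0.0339,0,0],[-0.0231,-0.0339,0,0],[-0.0231,-0.0339,0,0],[-0.0231,-0.0339,0,0],[-0.0231,-0.0339,0,0],[-0.0231,-0.0339,0,0],[0,0,0,0],[0,0,0,0]]
  ]
}}

```text
time_s: 12.8
tcp_pos: [0.4654, 0.3874, 0.2536]
ee_rot: [[0.977, -0.215, -0.002], [-0.215, -0.977, -0.002], [-0.001, 0.002, -1.0]]
wrist_force: [0.5, 0.8, -0.7]
gripper_width: 1.004
gripper_force: 0.0
```

Run:
```python
from h import *
m,im=snap("wrist","w4")
blobs("wrist",m,im,(6,150,100),(15,255,255),.039,300)
n="side";m,im=snap(n)
blobs(n,m,im,(6,120,170),(16,255,255),.039,300)
plan(.4655,.3875,.088,257.5);print(sense()["joints"].round(1))
```

```text
wrist px [287. 184.] mm 467.1 386.0 size 60 156 ang 77.9
side px [ 83. 400.] mm -95.1 -318.8 size 25 104 ang 1.5
side px [ 44. 385.] mm -165.2 -226.8 size 19 208 ang 0.2
side px [371. 351.] mm 540.9 -526.0 size 22 229 ang 86.3
side px [524. 362.] mm 836.3 -709.2 size 37 188 ang -0.8
side px [148. 254.] mm 147.3 58.2 size 42 236 ang -0.7
side px [219. 160.] mm 491.2 381.1 size 106 213 ang 61.3
t 12.9 pos [0.4659 0.3868 0.2542] yaw -102.51 turn -0.0003 shift -0.0006 -0.0005 0.1662
[ 55.   21.8  -5.6  -0.  -62.7  22.5]
```

View pics/w4.png

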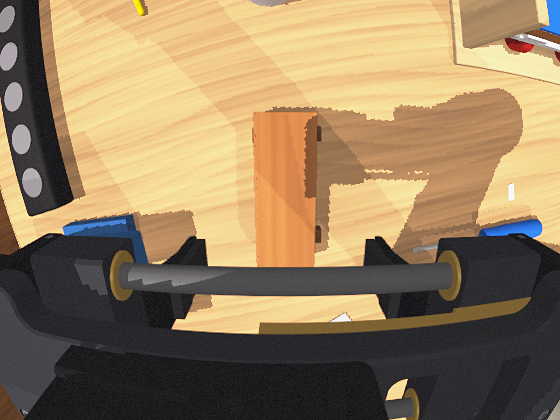

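Wrist view: the board spans u 254–317 and rows 110–268 and is centred between the fingers. The vise corner at about (140,245) needs a clearance check first.

Run:
```python
from h import *
m=camera_model("wrist")
for z in (0,.05,.1): print(z,cast("wrist",m,[(132,215),(145,260)],z))
m=camera_model("scene");print(cast("scene",m,[(405,106),(425,121),(392,95)],0))
m=camera_model("side");print(cast("side",m,[(158,151),(195,142)],0), cast("side",m,[(155,112),(185,107)],.1))
s=sense();a=np.radians(77.5);Y=np.array([np.cos(a),np.sin(a)]);X=np.array([Y[1],-Y[0]])
print([ (s["tcp_pos"][:2]+i*.095*Y+j*.037*X).round(3) for i in (1,) for j in (-1,1)])
```

```text
0 [[0.47381663 0.57255605]
 [0.41472355 0.5763211 ]]
0.05 [[0.48266652 0.54352233]
 [0.43210265 0.54674394]]
0.1 [[0.49151641 0.5144886 ]
 [0.44948175 0.51716679]]
[[0.37629068 0.6206576 ]
 [0.47417687 0.62268632]
 [0.30345504 0.62421622]]
[[0.3306467  0.59268055]
 [0.48036034 0.58220188]] [[0.37433997 0.71377646]
 [0.49277121 0.69368358]]
[array([0.45 , 0.488]), array([0.523, 0.472])]
```

{"name": "jog_arm", "arguments": {
  "rows": [
    [[0,0,0.035,0],[0,0,0.035,0],[0,0,0.035,0],[0,0,0.035,0],[0,0,0.025,0],[0,0,0,0],[0,0,0,0]]
  ]
}}

```text
time_s: 13.78
tcp_pos: [0.4665, 0.3879, 0.0909]
ee_rot: [[0.976, -0.216, 0.001], [-0.216, -0.976, 0.001], [0.001, -0.001, -1.0]]
wrist_force: [-0.1, 0.4, 0.9]
gripper_width: 1.001
gripper_force: 0.0
```

{"name": "jog_arm", "arguments": {
  "rows": [
    [[0,0,0,0],[0,0,0,0],[0,0,0,0],[0,0,0,0],[0,0,0,0],[0,0,0,0],[0,0,-0.01,0],[0,0,-0.03,0],[0,0,-0.04,0],[0,0,-0.04,0],[0,0,-0.04,0],[0,0,-0.02,0],[0,0,0,0],[0,0,0,0]]
  ],
  "claw": 0
}}

```text
time_s: 15.52
tcp_pos: [0.4651, 0.3874, 0.2682]
ee_rot: [[0.976, -0.216, -0.002], [-0.216, -0.976, -0.002], [-0.002, 0.002, -1.0]]
wrist_force: [0.3, 0.1, -2.7]
gripper_width: 0.689
gripper_force: 30.0
```

{"name": "jog_arm", "arguments": {
  "rows": [
    [[0,0,0,0.1715],[0,0,0,0.1715],[0,0,0,0.1715],[0,0,0,0.1715],[0,0,0,0.1715],[0,0,0,0.1715],[0,0,0,0.1715],[0,0,0,0.1715],[0,0,0,0.1715],[0,0,0,0],[0,0,0,0]]
  ]
}}

```text
time_s: 16.9
tcp_pos: [0.4655, 0.3877, 0.2687]
ee_rot: [[-0.187, -0.982, -0.001], [-0.982, 0.187, -0.001], [0.002, 0.001, -1.0]]
wrist_force: [-0.1, 0.1, -1.4]
gripper_width: 0.685
gripper_force: 30.0
```

Run:
```python
from h import *
plan(.604,.0445,.25,169)
```

```text
t 16.9 pos [0.4655 0.3877 0.2687] yaw 169.25 turn 0.0044 shift 0.3105 -0.2014 0.0187
```

{"name": "jog_arm", "arguments": {
  "rows": [
    [[0.0345,-0.0224,0,0.0044],[0.0345,-0.0224,0,0],[0.0345,-0.0224,0,0],[0.0345,-0.0224,0,0],[0.0345,-0.0224,0,0],[0.0345,-0.0224,0,0],[0.0345,-0.0224,0,0],[0.0345,-0.0224,0,0],[0.0345,-0.0224,0,0],[0,0,0.025,0],[0,0,0.02,0],[0,0,0,0],[0,0,0,0]]
  ]
}}

```text
time_s: 18.52
tcp_pos: [0.6042, 0.0446, 0.2255]
ee_rot: [[-0.192, -0.981, 0.001], [-0.981, 0.192, -0.0], [-0.0, -0.001, -1.0]]
wrist_force: [0.4, -0.1, -1.2]
gripper_width: 0.689
gripper_force: 30.0
```

Run:
```python
from h import *
m,im=snap("wrist","w5")
z=sense()["tcp_pos"][2]
print("board top");blobs("wrist",m,im,(6,150,100),(15,255,255),z-.050,300)
k=cast("wrist",m,[(285,100),(285,110)],z-.05);print(k)
plan(.604,.0445,.188,169)
```

```text
board top
wrist px [294. 309.] mm 608.2 65.4 size 16 58 ang 79.1
wrist px [285. 185.] mm 595.9 3.4 size 59 77 ang -11.1
wrist px [27. 20.] mm 724.0 -123.9 size 27 39 ang -89.9
[[ 0.58862488 -0.03463516]
 [ 0.58946563 -0.03034138]]
t 18.6 pos [0.6043 0.0446 0.2259] yaw 168.93 turn -0.0013 shift 0.0002 0.0003 0.0379
```

View pics/w5.png

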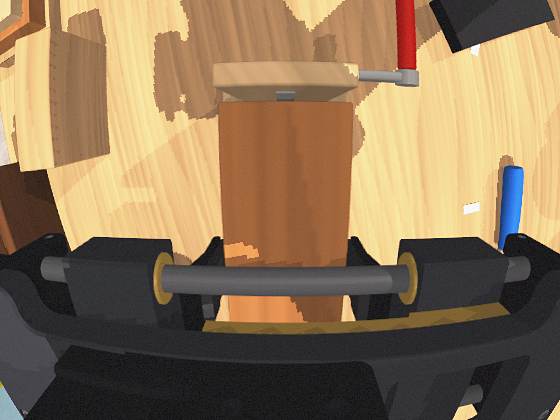

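Wrist view: the board (285,185) is square, and its end at (588.6,−34.4) mm matches the ideal.

{"name": "jog_arm", "arguments": {
  "rows": [
    [[0,0,0.02,0],[0,0,0.015,0],[0,0,0.004,0],[0,0,0,0],[0,0,0,0],[0,0,0,0]]
  ]
}}

```text
time_s: 19.32
tcp_pos: [0.604, 0.0444, 0.1861]
ee_rot: [[-0.193, -0.981, 0.001], [-0.981, 0.193, 0.0], [-0.0, -0.001, -1.0]]
wrist_force: [-0.0, -0.5, -1.9]
gripper_width: 0.69
gripper_force: 30.0
```

{"name": "jog_arm", "arguments": {
  "rows": [
    [[0,0,0,0],[0,0,0,0],[0,0,0,0],[0,0,0,0],[0,0,0,0],[0,0,-0.02,0],[0,0,-0.03,0],[0,0,-0.03,0],[0,0,0,0],[0,0,0,0]]
  ],
  "claw": 1
}}

```text
time_s: 20.58
tcp_pos: [0.6032, 0.0443, 0.265]
ee_rot: [[-0.193, -0.981, -0.001], [-0.981, 0.193, 0.0], [0.0, 0.001, -1.0]]
wrist_force: [-0.3, 0.8, 0.6]
gripper_width: 1.003
gripper_force: 0.0
```

Run:
```python
from h import *
m,im=snap("wrist","w6")
blobs("wrist",m,im,(6,150,100),(15,255,255),.135,200)
blobs("wrist",m,im,(0,200,110),(4,255,255),.062,200)
n="scene";m,im=snap(n);blobs(n,m,im,(0,200,110),(4,255,255),.062,40)
plan(.477,-.0895,.2,169)
```

```text
wrist px [284. 305.] mm 617.2 112.6 size 18 59 ang 78.9
wrist px [ 23. 208.] mm 838.6 -12.9 size 18 63 ang 0.5
wrist px [283. 186.] mm 599.5 21.9 size 59 115 ang -11.1
wrist px [37. 32.] mm 787.4 -164.9 size 44 80 ang -89.5
wrist px [  6. 205.] mm 949.2 -19.1 size 26 44 ang -89.9
wrist px [389.  38.] mm 477.5 -90.5 size 15 76 ang -11.5
scene px [375. 281.] mm 868.2 41.6 size 24 25 ang -32.8
scene px [ 72. 336.] mm 585.8 -617.6 size 22 352 ang 90.0
scene px [ 26. 345.] mm 537.1 -710.7 size 149 365 ang 89.9
scene px [247. 197.] mm 475.8 -89.2 size 14 67 ang -11.1
t 20.7 pos [0.6031 0.0443 0.2644] yaw 168.85 turn -0.0026 shift 0.1554 0.0983 0.0644
```

View pics/w6.png

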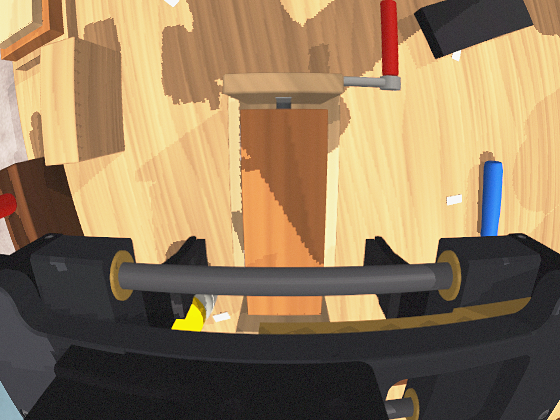

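Wrist view: the board spans rows 108–315 on the stack, centre about (603.7,43.5) mm, so it is square. The grip is at (389,38), which gives (477,−90) mm.

{"name": "jog_arm", "arguments": {
  "rows": [
    [[0.0315,0.0197,0,-0.0026],[0.0315,0.0197,0,0],[0.0315,0.0197,0,0],[0.0315,0.0197,0,0],[0.0315,0.0197,0,0],[0,0,0.03,0],[0,0,0.03,0],[0,0,0.03,0],[0,0,0.03,0],[0,0,0.03,0],[0,0,0,0],[0,0,0,0]]
  ]
}}

```text
time_s: 22.18
tcp_pos: [0.4774, -0.0914, 0.1163]
ee_rot: [[-0.19, -0.982, 0.001], [-0.982, 0.19, -0.0], [0.0, -0.001, -1.0]]
wrist_force: [-0.0, -0.0, 1.2]
gripper_width: 1.0
gripper_force: 0.0
```

{"name": "jog_arm", "arguments": {
  "rows": [
    [[0,0,0,0],[0,0,0,0],[0,0,0,0],[0,0,0,0],[0,0,0,0],[0,0,0,0],[0,0,0,0],[0,0,0,0],[0,0,0,0],[0,0,0,0]]
  ],
  "claw": 0
}}

```text
time_s: 23.42
tcp_pos: [0.4774, -0.0915, 0.1158]
ee_rot: [[-0.191, -0.982, 0.001], [-0.982, 0.191, -0.0], [-0.0, -0.001, -1.0]]
wrist_force: [2.1, -1.8, -0.8]
gripper_width: 0.176
gripper_force: 30.0
```

Run:
```python
from h import *
plan(.477,-.092,.113,169)
q0=.171;a=np.linspace(q0,q0+1.4,19)
d=np.diff(np.c_[-np.cos(a),np.sin(a)]*.1,axis=0)  # stand x, z
for r in d: print([0,round(-r[0],4),round(-r[1],4),0],end=",")
```

```text
t 23.4 pos [ 0.4774 -0.0915  0.1158] yaw 169.02 turn 0.0003 shift 0.0006 0.0003 0.0028
[0, np.float64(-0.0016), np.float64(-0.0076), 0],[0, np.float64(-0.0022), np.float64(-0.0075), 0],[0, np.float64(-0.0028), np.float64(-0.0073), 0],[0, np.float64(-0.0033), np.float64(-0.007), 0],[0, np.float64(-0.0039), np.float64(-0.0067), 0],[0, np.float64(-0.0044), np.float64(-0.0064), 0],[0, np.float64(-0.0049), np.float64(-0.0061), 0],[0, np.float64(-0.0053), np.float64(-0.0057), 0],[0, np.float64(-0.0057), np.float64(-0.0052), 0],[0, np.float64(-0.0061), np.float64(-0.0048), 0],[0, np.float64(-0.0065), np.float64(-0.0043), 0],[0, np.float64(-0.0068), np.float64(-0.0038), 0],[0, np.float64(-0.0071), np.float64(-0.0032), 0],[0, np.float64(-0.0073), np.float64(-0.0027), 0],[0, np.float64(-0.0075), np.float64(-0.0021), 0],[0, np.float64(-0.0076), np.float64(-0.0015), 0],[0, np.float64(-0.0077), np.float64(-0.0009), 0],[0, np.float64(-0.0078), np.float64(-0.0003), 0],
```

{"name": "jog_arm", "arguments": {
  "rows": [
    [[0,-0.0016,-0.0076,0],[0,-0.0022,-0.0075,0],[0,-0.0028,-0.0073,0],[0,-0.0033,-0.007,0],[0,-0.0039,-0.0067,0],[0,-0.0044,-0.0064,0],[0,-0.0049,-0.0061,0],[0,-0.0053,-0.0057,0],[0,-0.0057,-0.0052,0],[0,-0.0061,-0.0048,0]]
  ]
}}

```text
time_s: 24.68
tcp_pos: [0.511, -0.0983, 0.1795]
ee_rot: [[-0.192, -0.981, -0.015], [-0.981, 0.192, 0.002], [0.001, 0.015, -1.0]]
wrist_force: [-12.5, 10.7, 5.2]
gripper_width: 0.174
gripper_force: 30.0
```

{"name": "jog_arm", "arguments": {
  "rows": [
    [[0,-0.0065,-0.0043,0],[0,-0.0068,-0.0038,0],[0,-0.0071,-0.0032,0],[0,-0.0073,-0.0027,0],[0,-0.0075,-0.0021,0],[0,-0.0076,-0.0015,0],[0,-0.0077,-0.0009,0],[0,-0.0078,-0.0003,0],[0,0,0,0],[0,0,0,0],[0,0,0,0],[0,0,0,0]]
  ]
}}

```text
time_s: 26.18
tcp_pos: [0.5717, -0.1107, 0.2012]
ee_rot: [[-0.19, -0.982, -0.005], [-0.982, 0.19, -0.001], [0.002, 0.004, -1.0]]
wrist_force: [-7.3, 2.6, 6.6]
gripper_width: 0.176
gripper_force: 30.0
```

Run:
```python
from h import *
ax=np.radians(-11);X=np.array([np.cos(ax),np.sin(ax)]);Y=np.array([-X[1],X[0]])
s=sense();d=s["tcp_pos"][:2]-[.6036,.0447]
print("grip in stand x,y",d@X,d@Y,s["tcp_pos"][2]-.051,s["wrist_force"],s["gripper_width"],s["gripper_force"])
m,im=snap("scene","s7");blobs("scene",m,im,(6,150,120),(15,255,255),.150,400);blobs("scene",m,im,(0,200,110),(4,255,255),.145,40)
m,im=snap("side","d7");blobs("side",m,im,(0,200,110),(4,255,255),.145,40)
b=cv2.imread("pics/scene0.png");
cv2.imwrite("pics/end.png",np.hstack([cv2.resize(cv2.imread(f"pics/{n}.png")[r:r+200,c:c+133],None,fx=3,fy=3) for n,r,c in (("s7",110,240),("d7",110,220))]))
```

```text
grip in stand x,y -0.001686531921155903 -0.15861248554082635 0.1501939477764799 [-7.2550473   2.5784422   6.64377174] 0.17580099382499884 29.995150566101074
scene px [250. 385.] mm 932.0 -335.5 size 13 231 ang 0.9
scene px [113. 303.] mm 626.3 -501.5 size 23 201 ang 86.3
scene px [314. 187.] mm 603.7 45.1 size 61 160 ang -11.1
scene px [376. 283.] mm 897.3 -1.8 size 20 35 ang 49.6
scene px [ 72. 335.] mm 636.1 -596.3 size 20 319 ang 89.8
scene px [ 26. 345.] mm 592.0 -680.3 size 135 331 ang 89.7
side px [356. 415.] mm 387.8 -660.8 size 23 23 ang 61.5
side px [441. 386.] mm 568.1 -704.3 size 155 332 ang 89.8
side px [300. 214.] mm 568.0 -122.9 size 15 48 ang -10.7
side px [374. 162.] mm 901.6 -22.9 size 18 147 ang -40.4
```

View pics/end.png

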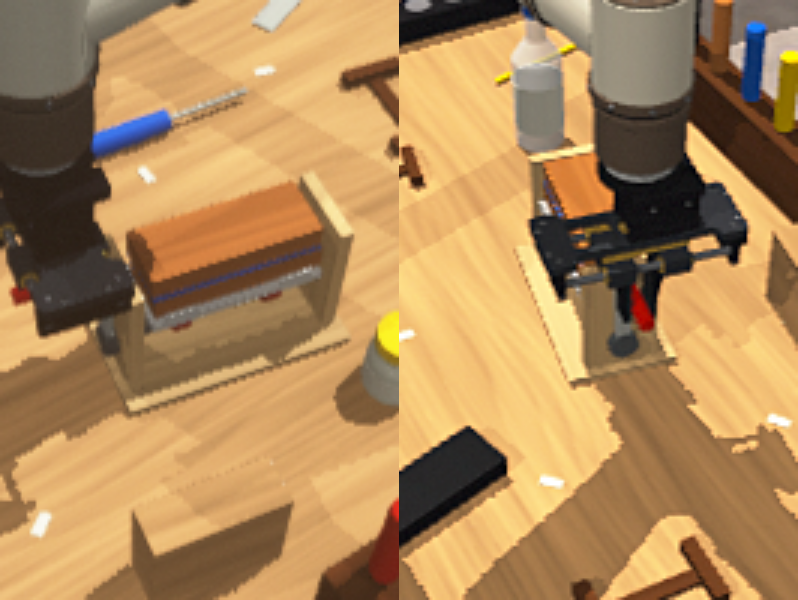

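Crop: the stack (board, blue sheet, board) is lifted and square. In the 150 mm plane the top measures 61×160 mm at (603.7,45.1), which confirms the full lift. The fingers hold the grip and the crank is upright (x offset −1.7 mm).

{"name": "jog_arm", "arguments": {
  "rows": [
    [[0,-0.001,0,0],[0,0,0,0],[0,0,0,0],[0,0,0,0],[0,0,0,0],[0,0,0,0],[0,0,0,0],[0,0,0,0]]
  ]
}}

```text
time_s: 27.28
tcp_pos: [0.5723, -0.1108, 0.2012]
ee_rot: [[-0.19, -0.982, -0.005], [-0.982, 0.19, -0.001], [0.002, 0.005, -1.0]]
wrist_force: [-7.8, 2.2, 6.8]
gripper_width: 0.166
gripper_force: 30.0
```

```bash
python3 -c "
from h import *
s=sense();print(s['tcp_pos'],abs(s['joint_velocities']).max(),s['gripper_force']);print(finish_job())"
```

```text
[ 0.57234471 -0.11080942  0.20120011] 0.03289742653584201 29.9953830242157
the job is handed in; nothing more can be done
None
```

The job is handed in, with no verdict returned: by my measurements the sheet and upper board lie squarely on the lower board, the platen is at full lift, and the arm is holding the crank upright by its red grip.

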